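# Index the sample carousel and latch it

### The arm

A 7-joint arm with a two-finger parallel gripper is mounted at the origin on a cart in front of the work surface, level with it; the furniture and walls round the work are solid. World frame = base frame: x ahead of the robot, y to its left, z up, the work surface at z = 0. Lengths are in m, angles in rad, forces in N, time in s.
With the tool pointing down it reaches from about 0.425 to 0.925 m from the base axis. Payload 6.8 kg.
Tool frame: the origin (TCP) lies at the very end of the fingers, on their centre line; the grasp point (between the pads) lies 19 mm behind it (r.grip_depth is the distance from the TCP to the grasp point, in m); z points along the fingers, y is the direction in which the jaws open and shut (so a half turn about z gives the same grasp; the last joint's range is limited). The gripper opens to 85 mm and grips with 20 to 120 N. Pads are 22 mm wide; open, the fingers measure 114 mm over their backs; the gripper's body (76 mm by 85 mm) begins 54 mm behind the grasp point. The pads swing forward as they close: fully open they stand 13 mm farther back than shut.
Start: joints at [-1.251, 0.477, 0.022, 1.555, -0.011, 1.109, -0.083], TCP at [0.28, 0.614, 0.231] pointing down, gripper open.
Joint ranges: [-2.96, 2.96], [-0.34, 2.1], [-1.41, 1.46], [0.24, 2.44], [-1.37, 4.51], [0.17, 1.92], [-2.96, 2.96]. Speed limits (rad/s): [2.39, 2.39, 3.14, 3.14, 3.14, 3.14, 3.14].

### API

Orientations are given as a rotation vector (axis times angle).
In Python, from bench import r, grab_frame gives the robot as it stands. The module is installed in compiled form; this text tells all that it offers.
- The arm moves only by the tool play_rows, never from a script. Its argument "increments" is a list of rows, each a list of 7 numbers: the shift along the tool's x, y, z in mm, then the turn, a rotation vector about the tool's x, y, z in rad, then the closure in counts, from 0 (fully open) to 255 (shut). In form: [[tx, ty, tz, rx, ry, rz, claw], ...]. A call has 1 to 5 rows; each row shifts and turns the pose as measured when the row begins, along the tool's axes as they then stand; what a row does not reach is not made up. A row lasts 1/10 s, in which the tool goes at most 50 mm and 8.59 degrees, less where a joint would pass 70% of its speed; a pose out of reach is approached as far as the arm can. A call is refused whole if a number of a shift passes 50 or a number of a turn 0.15, either way. A call with a gripper value outside its range is refused whole. The fingers move at their own pace and stop on an object; "force" is the grip in N (left out, the last holds). Time passes only in rows, so rows that do not move let the fingers close. It gives the time, the measured TCP pose, the force and the opening at its end, in the units of the state.
- r.get_obs(): the state, without advancing time (a new reading comes with each control period).
- grab_frame(name): name is "scene" or "top" or "wrist"; returns a dict with "color" (480x640x3 uint8, blue, green, red), "depth" (480x640 float32, m along the optical axis (not along the pixel's ray), 0 where there is no reading), "K" (3x3 intrinsics, pixels), "T" (4x4, takes a point from camera to world coordinates). Camera axes: x right, y up, looking along -z (the intrinsics and any distortion apply to the point x, -y, -z); pixel columns grow to the right and rows downward; lengths in m; the calibration is good to about 2 mm. A picture is of the moment at which its call begins.
- r.hand_in(): hands the job in, once; it reports no verdict.
The state is a dict: "clock": time; "joints": joint angles; "qvel": joint speeds; "tau": joint torques, N m; "tcp_pos": TCP position; "orientation": TCP orientation; "contact_force": force on the tool from outside, world axes, zero at the start; "moment": the same for the moment, N m; "grip_width": finger opening in m.
Only numpy, scipy, OpenCV 4.12 (cv2) and the standard library are available. Lean on these libraries where they do the work, as an engineer would, in place of code of your own. Each camera call takes 0.05 s, during which the arm holds its last target.

### The job

The sample carousel was put back on its drive unit without engaging: it sits too high, with its locating pins riding on the plate. Without taking it off its spindle, turn it by the handle bar on top until its pointed nose faces the thin index post on the far end of the unit and it drops fully home, then swing the latch shut over its rim as far as it goes. Let go of everything and leave the sample jar and the marker beside it where they are.

Things in the scene. Friction and masses are not known exactly. Their poses are not given: they have to be found in the camera images.
- drive_unit: Fixed grey bench unit, 33 mm high, spanning x -142 to +112, y -75 to +75 mm, with a square dark steel plate on it (top 45 mm above the bench). Origin on the bench under the spindle axis; z up; +x points to the index post (away from the robot at yaw 0), -x to the latch pivot.
- spindle_top (a point): Top of the fixed 20 mm thick spindle, 68 mm above the bench, inside the carousel's hub. The plate round it has three slots for the carousel's pins, each at another distance from the axis, so the carousel can drop in at one angle only: its x axis along the unit's x axis, within about 3 degrees. Let go within that angle it drops 8 mm by its own weight.
- carousel: Loose aluminium disc, 150 mm across, 12 mm thick, 0.4 kg, with eight round well marks, on the spindle. Origin at the centre of its underside, 45 mm above the bench when home, 53 mm while too high; z up, +x to its pointed nose. It turns against about 0.2 N m. At the start it is 0.5 to 2.2 rad counter-clockwise (from above) of the index post: clockwise is the short way.
- handle (a point): Centre of the carousel's black handle bar, on the spindle axis 42 mm above the carousel's origin. The bar is 64 mm long along the carousel's y, 14 mm thick along its x and 30 mm high (27 to 57 mm above the carousel's origin), on a round hub 40 mm across. Pinch it across its 14 mm, closing along the carousel's x.
- nose_tip (a point): Tip of the carousel's pointed nose, 88 mm from the axis, at half the disc's thickness; a short black line on the disc runs up to it.
- index_mark (a point): Side facing the spindle of the index post (steel, 10 mm thick, cone-tipped, top 77 mm above the bench), 99 mm from the spindle axis on the unit's +x side, 50 mm above the bench. With the carousel home the nose tip is 11 mm short of it.
- latch (a joint): Angle of the latch, whose pivot stands 125 mm from the spindle on the unit's -x side: 0 = shut against its stop, lever pointing at the spindle, over the rim; grows to 1.55 rad as it opens counter-clockwise (from above), toward the unit's +y side; starts at 1.0 to 1.5. Stays where it is left (friction 0.06 N m).
- latch_knob (a point): Centre of the black upright knob, 16 mm thick, on the latch lever, 55 mm from the pivot; it spans 68 to 97 mm above the bench (this point 84 mm). Push it sideways or pinch it. The lever is 70 mm long, 14 mm wide, 60 to 68 mm above the bench: it clears the rim (top 57 mm) only when the carousel is home.
- jar: Bystander: sample jar with white cap, 33 x 33 x 55 mm, to the right of the unit near the robot; origin under its centre.
- marker_pen: Bystander: black marker, 137 mm long, 14 mm thick, lying to the right of the unit; origin under its centre.
There are look-alikes about, which are no part of the job. What is meant by the carousel is not purple, and is the larger of those in its own colour.

How it is judged:
By the outcome, as a careful person would: the job done as asked, in the order asked, and still so for the second after the job is handed in, with the robot touching nothing.
It also fails if it takes over 61 s, if anything falls off the work surface, if the arm or the gripper's body presses on something with over 40 N, if the wrist force passes 120 N, or if a joint passes its speed limit or range.

## Working session

There is one attempt and no reset: what is moved stays moved. The work goes in short steps, Python scripts to look and compute and a tool call to move; the robot and the scene stay as the last step left them, time stands still between calls to the robot, and variables do not carry over. Pictures are saved under pics/ and viewed, and the job is handed in when it is done.

Besides the shell and the picture viewer there is one more tool, called as name(argument=value, ...), one argument or row to a line, values as JSON. play_rows: Moves the arm, as the interface text tells. Its arguments: {"type":"object","properties":{"increments":{"type":"array","items":{"type":"array","items":{"type":"number"}}},"force":{"type":"number"}},"required":["increments"]}

```bash
mkdir -p pics; python3 - <<'E'
from bench import r, grab_frame
import cv2,numpy as np
o=r.get_obs();print({k:np.round(v,3) for k,v in o.items()})
for n in ["scene","top"]:
    f=grab_frame(n);cv2.imwrite(f"pics/{n}0.png",f["color"]);print(n,f["K"],np.round(f["T"],3))
    np.savez(f"pics/{n}0.npz",**f)
E
```

```text
{'clock': np.float64(0.0), 'joints': array([-1.251,  0.478,  0.022,  1.556, -0.011,  1.109, -0.083]), 'qvel': array([ 0.   , -0.002, -0.   , -0.   , -0.   ,  0.003, -0.001]), 'tau': array([-1.0000e-03, -5.9646e+01,  1.6080e+00, -2.8120e+01,  1.3000e-02,
        9.0000e-03,  0.0000e+00]), 'tcp_pos': array([0.28 , 0.614, 0.23 ]), 'orientation': array([-6.67e-01, -3.07e+00,  3.00e-03]), 'contact_force': array([-1.183, -0.813, -0.415]), 'moment': array([ 0.027,  0.022, -0.038]), 'grip_width': np.float64(0.085)}
scene [[481.06337919   0.         319.64958182]
 [  0.         481.06337919 233.84373164]
 [  0.           0.           1.        ]] [[ 0.838  0.299 -0.457  0.116]
 [-0.546  0.452 -0.705 -0.325]
 [-0.005  0.84   0.542  0.558]
 [ 0.     0.     0.     1.   ]]
top [[527.18320698   0.         315.49781634]
 [  0.         527.18320698 235.47761973]
 [  0.           0.           1.        ]] [[-0.021  0.986 -0.168  0.37 ]
 [-1.    -0.018  0.019  0.311]
 [ 0.016  0.168  0.986  0.933]
 [ 0.     0.     0.     1.   ]]
```

View pics/scene0.png

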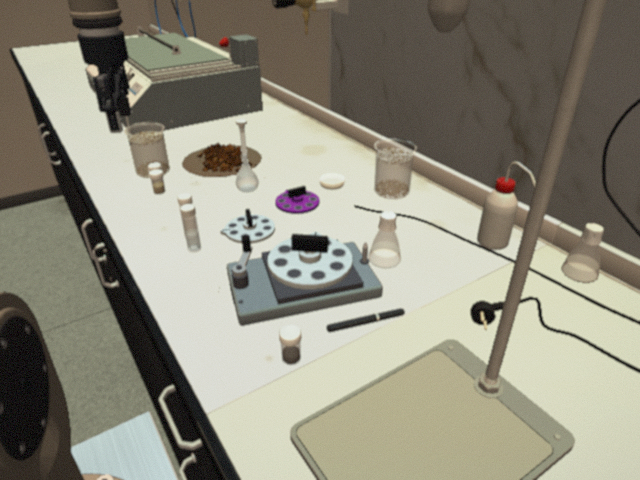

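View pics/top0.png

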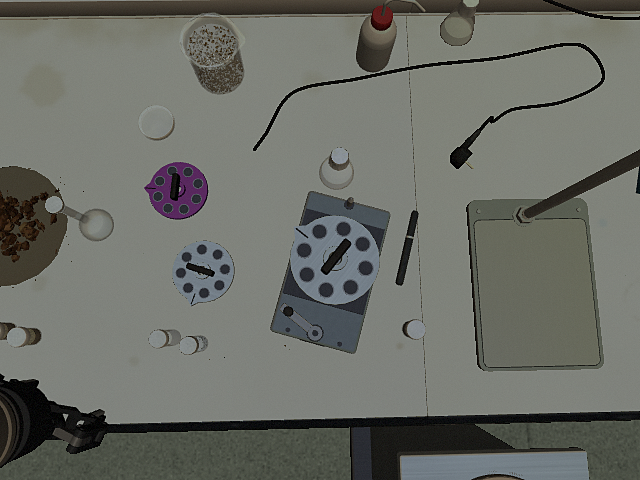

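Top view: the unit is at about (333,270), with the carousel hub at (336,257), nose near (297,230), index post (350,203), latch pivot (316,333) and knob (288,311). I'll crop it to get finer pixel positions.

```bash
cat > h.py <<'E'
import numpy as np
def ray(f,u,v,z):
    K=f["K"];T=f["T"];d=np.array([(u-K[0,2])/K[0,0],-(v-K[1,2])/K[1,1],-1.]);w=T[:3,:3]@d
    return T[:3,3]+w*(z-T[2,3])/w[2]
def proj(f,p):
    T=f["T"];K=f["K"];c=T[:3,:3].T@(np.asarray(p)-T[:3,3]);return K[0,0]*c[0]/-c[2]+K[0,2],-K[1,1]*c[1]/-c[2]+K[1,2]
def dep(f,z0,z1):
    # world points per pixel
    K=f["K"];T=f["T"];h,w=f["depth"].shape;u,v=np.meshgrid(np.arange(w),np.arange(h));d=f["depth"]
    P=np.stack([(u-K[0,2])/K[0,0]*d,-(v-K[1,2])/K[1,1]*d,-d],-1)@T[:3,:3].T+T[:3,3]
    return P
E
python3 - <<'E'
import numpy as np,cv2
from h import *
f=dict(np.load("pics/top0.npz"))
c=f["color"][180:365,255:425];cv2.imwrite("pics/crop0.png",cv2.resize(c,None,fx=3.2,fy=3.2,interpolation=cv2.INTER_CUBIC))
P=dep(f,0,0)
for n,(u,v) in dict(hub=(336,257),rim=(303,262),plate=(300,292),knob=(288,311),bench=(430,250),post=(350,203)).items(): print(n,np.round(P[v,u],3))
g=cv2.cvtColor(f["color"],cv2.COLOR_BGR2GRAY)
E
```

```text
hub [0.475 0.263 0.11 ]
rim [0.473 0.315 0.061]
plate [0.425 0.321 0.046]
knob [0.392 0.34  0.097]
bench [0.498 0.088 0.001]
post [0.571 0.234 0.066]
```

View pics/crop0.png

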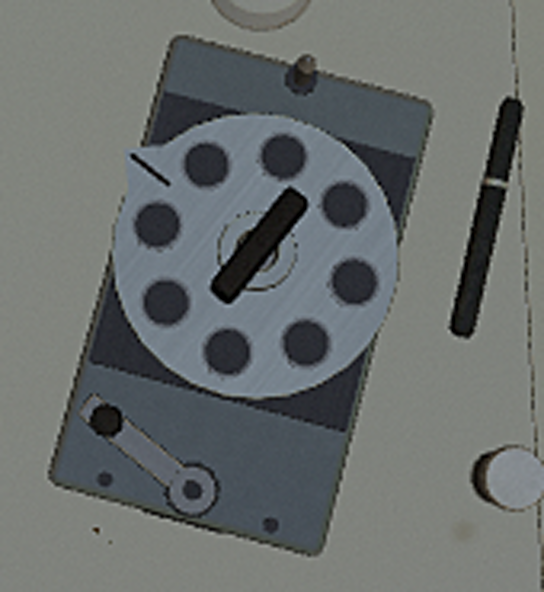

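```bash
cat > m.py <<'E'
import numpy as np,cv2
from h import *
def measure(f,box=(180,365,255,425)):
    P=dep(f,0,0);M=np.zeros(P.shape[:2],bool);M[box[0]:box[1],box[2]:box[3]]=1
    Z=P[...,2];out={}
    def mr(m,n):
        q=P[m&M][:,:2];c,s,a=cv2.minAreaRect((q*1000).astype(np.float32))
        x=q-q.mean(0);w,V=np.linalg.eigh(x.T@x);d=V[:,1]
        print(n,len(q),"c",np.round(c,1),"mean",np.round(q.mean(0)*1000,1),"size",np.round(s,1),"rectang",round(a,2),"PCA long deg",round(np.degrees(np.arctan2(d[1],d[0]))%180,2),"z",np.round(np.median(Z[m&M]),4))
        return q
    g=cv2.cvtColor(f["color"],cv2.COLOR_BGR2GRAY)
    q=mr((Z>.095)&(Z<.125)&(P[...,0]>.43),"bar")
    m=((Z>.050)&(Z<.075)&(P[...,0]>.39)&M).astype(np.uint8)
    m2=cv2.morphologyEx(m,cv2.MORPH_OPEN,cv2.getStructuringElement(cv2.MORPH_ELLIPSE,(31,31)))
    n,l,st,ce=cv2.connectedComponentsWithStats(m2);k=1+np.argmax(st[1:,4])
    cs,_=cv2.findContours((l==k).astype(np.uint8),cv2.RETR_EXTERNAL,cv2.CHAIN_APPROX_NONE)
    e=cv2.fitEllipse(max(cs,key=len));zd=np.median(Z[l==k]);print("disc z",zd,"center",ray(f,*e[0],zd),e)
    q=mr((Z>.02)&(Z<.125),"unit")
    q=mr((Z>.085)&(Z<.125)&(P[...,0]<.43),"knob")
    q=mr((Z>.062)&(Z<.09)&(P[...,0]>.55),"post")
if __name__=="__main__":
    measure(dict(np.load("pics/top0.npz")))
    f=dict(np.load("pics/top0.npz"))
    px=lambda u,v:(255+u/3.2,180+v/3.2)
    pv=ray(f,*px(192,490),.068);po=ray(f,*px(308,62),.077);nl=[ray(f,*px(u,v),.065) for u,v in((133,155),(168,185))];kn=ray(f,*px(105,419),.097)
    print("pivot",pv,"post",po,"axis deg",np.degrees(np.arctan2(*(po-pv)[1::-1])),np.linalg.norm(po[:2]-pv[:2]))
    print("nose line",nl,np.degrees(np.arctan2(*(nl[0]-nl[1])[1::-1])));print("knob",kn,np.linalg.norm((kn-pv)[:2]),np.degrees(np.arctan2(*(kn-pv)[1::-1])))
E
python3 m.py
```

```text
bar 365 c [477.1 263.2] mean [476.3 263.6] size [14.  63.9] rectang 50.18 PCA long deg 140.13 z 0.1097
disc z 0.06552868271737688 center [0.52419071 0.27005596 0.06552868] ((329.5, 231.0), (29.173681259155273, 31.291648864746094), 90.0)
unit 13310 c [468.5 217.1] mean [456.4 265.5] size [250.2 293.7] rectang 75.13 PCA long deg 169.3 z 0.0626
knob 78 c [393.1 340.8] mean [392.5 340.6] size [14.3 14.1] rectang 88.89 PCA long deg 76.78 z 0.0972
post 40 c [562.2 252.9] mean [570.3 241.4] size [10.6 56. ] rectang 35.98 PCA long deg 126.85 z 0.07
pivot [0.35680567 0.29787989 0.068     ] post [0.57507546 0.23290775 0.077     ] axis deg -16.576634083532127 0.22773467929713168
nose line [array([0.52965045, 0.32505691, 0.065     ]), array([0.51341227, 0.30705685, 0.065     ])] 47.94582277894413
knob [0.39237907 0.34025066 0.097     ] 0.055324039862710575 49.98404631797465
```

```bash
cat >> h.py <<'E'
from scipy.spatial.transform import Rotation as R
def plan(pos,yaw=None):
    from bench import r
    o=r.get_obs();Rc=R.from_rotvec(o["orientation"]);M=Rc.as_matrix()
    y=np.degrees(np.arctan2(M[1,1],M[0,1]))
    print("t",round(float(o["clock"]),2),"tcp",np.round(o["tcp_pos"]*1000,1),"jawyaw",round(y,2),"toolz",np.round(M[:,2],3),"F",np.round(o["contact_force"],1),"Mz",np.round(o["moment"],2),"w",np.round(o["grip_width"],4),"q",np.round(o["joints"],2))
    if yaw is None: yaw=y
    a=np.radians(((yaw-y+90)%180)-90+y);t=np.array([np.cos(a),np.sin(a),0]);z=np.array([0,0,-1.]);G=R.from_matrix(np.column_stack([np.cross(t,z),t,z]))
    d=M.T@(np.asarray(pos)-o["tcp_pos"])*1000
    print("shift tool",np.round(d,1),"turn",np.round((Rc.inv()*G).as_rotvec(),3))
E
python3 - <<'E'
from h import *
plan([.477,.2633,.2],50.1)
f=dict(np.load("pics/top0.npz"));P=dep(f,0,0)
# unit angle from plan rectangle at bench-unit top
import cv2
Z=P[...,2];m=(Z>.026)&(Z<.04);m[:180]=0;m[365:]=0;m[:,:255]=0;m[:,395:]=0
q=(P[m][:,:2]*1000).astype(np.float32);print(len(q),cv2.minAreaRect(q))
E
```

```text
t 0.1 tcp [279.8 613.7 230.4] jawyaw 65.49 toolz [-0.001 -0.002 -1.   ] F [ 0.2 -0.2  0.4] Mz [ 0.03 -0.04 -0.05] w 0.0855 q [-1.25  0.48  0.02  1.56 -0.01  1.11 -0.08]
shift tool [-324.8 -237.    30.8] turn [-0.002  0.     0.269]
4799 ((479.766357421875, 262.3912658691406), (149.97137451171875, 290.69793701171875), 73.58638000488281)
```

play_rows(
  increments=[
    [-33,-24,0,0,0,0,0],
    [-33,-24,0,0,0,0,0],
    [-33,-24,0,0,0,0,0],
    [-33,-24,0,0,0,0,0],
    [-33,-24,0,0,0,0,0],
  ],
)

```text
clock: 0.6
tcp_pos: [0.3768, 0.4359, 0.2268]
orientation: [-0.645, -3.069, 0.006]
contact_force: [-0.3, 0.2, 0.5]
grip_width: 0.0854
```

play_rows(
  increments=[
    [-33,-24,0,0,0,0,0],
    [-33,-24,0,0,0,0,0],
    [-33,-24,0,0,0,0,0],
    [-33,-24,0,0,0,0,0],
    [0,0,0,0,0,0,0],
  ],
)

```text
clock: 1.1
tcp_pos: [0.4638, 0.2811, 0.2255]
orientation: [-0.659, -3.067, 0.013]
contact_force: [0.5, -0.2, -0.2]
grip_width: 0.0856
```

```bash
python3 -c "
from h import *
plan([.477,.2633,.2],50.1)"
```

```text
t 1.1 tcp [463.8 281.1 225.5] jawyaw 65.73 toolz [-0.006 -0.007 -1.   ] F [ 0.5 -0.2 -0.2] Mz [0.01 0.   0.04] w 0.0856 q [-0.78  0.27  0.14  1.88 -0.04  1.    0.53]
shift tool [-19.5 -10.5  25.6] turn [-0.009 -0.002  0.273]
```

play_rows(
  increments=[
    [-19.5,-10.5,0,-0.005,0,0.137,0],
    [0,0,0,-0.004,0,0.136,0],
    [0,0,12,0,0,0,0],
    [0,0,12,0,0,0,0],
    [0,0,0,0,0,0,0],
  ],
)

```text
clock: 1.6
tcp_pos: [0.4765, 0.2619, 0.1982]
orientation: [-1.078, -2.947, 0.003]
contact_force: [1.2, 0.5, 0.1]
grip_width: 0.0851
```

```bash
python3 -c "
from h import *
plan([.477,.2633,.086],50.1)
from bench import grab_frame
import cv2
f=grab_frame('wrist');cv2.imwrite('pics/w1.png',f['color']);print(np.round(f['T'],3))
f=grab_frame('top');np.savez('pics/top1.npz',**f)
"
```

```text
t 1.6 tcp [476.5 261.9 198.2] jawyaw 49.82 toolz [-0.004 -0.    -1.   ] F [1.2 0.5 0.1] Mz [0.05 0.01 0.01] w 0.0851 q [-0.78  0.3   0.19  1.91 -0.07  0.94  0.32]
shift tool [  0.2   1.7 112.2] turn [-0.003 -0.003 -0.005]
[[ 0.645 -0.727 -0.236  0.416]
 [ 0.764  0.613  0.202  0.315]
 [-0.002 -0.311  0.951  0.34 ]
 [ 0.     0.     0.     1.   ]]
```

View pics/w1.png

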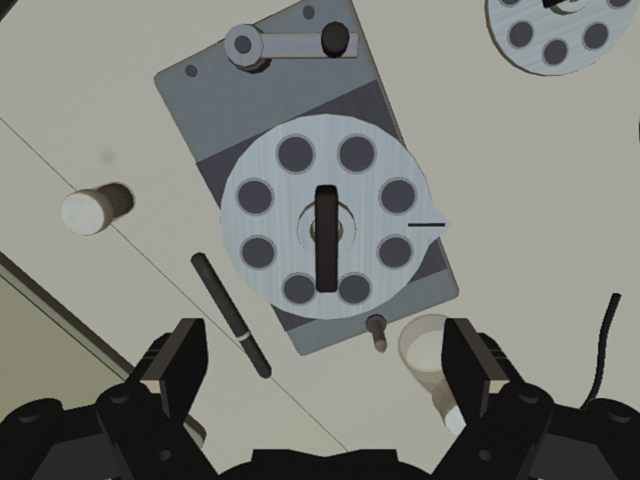

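play_rows(
  increments=[
    [0,1,28,0,0,0,0],
    [0,0.5,28,0,0,0,0],
    [0,0,28,0,0,0,0],
    [0,0,20,0,0,0,0],
    [0,0,0,0,0,0,0],
  ],
)

```text
clock: 2.2
tcp_pos: [0.4796, 0.2678, 0.0946]
orientation: [1.065, 2.955, 0.009]
contact_force: [-0.2, -0.7, 0.3]
grip_width: 0.0855
```

```bash
python3 -c "
from h import *
plan([.477,.2633,.087],50.1)"
```

```text
t 2.2 tcp [479.6 267.8  94.6] jawyaw 50.35 toolz [ 0.002  0.005 -1.   ] F [-0.2 -0.7  0.3] Mz [-0.06  0.09 -0.05] w 0.0855 q [-0.75  0.45  0.16  1.99 -0.11  0.71  0.36]
shift tool [-0.9 -5.2  7.6] turn [ 0.006 -0.002  0.004]
```

play_rows(
  increments=[
    [-0.9,-5,7,0.006,0,0,0],
    [0,0,0,0,0,0,0],
  ],
)

```text
clock: 2.4
tcp_pos: [0.4775, 0.2639, 0.0884]
orientation: [-1.062, -2.955, -0.001]
contact_force: [0.7, -0.4, 0.2]
grip_width: 0.0851
```

```bash
python3 -c "
from h import *
plan([.477,.2633,.087],50.1)"
```

```text
t 2.4 tcp [477.5 263.9  88.4] jawyaw 50.45 toolz [-0.001  0.001 -1.   ] F [ 0.7 -0.4  0.2] Mz [-0.    0.01 -0.  ] w 0.0851 q [-0.75  0.45  0.16  1.99 -0.11  0.7   0.37]
shift tool [-0.  -0.8  1.4] turn [ 0.    -0.002  0.006]
```

play_rows(
  increments=[
    [0,-0.8,1,0,0,0,200],
    [0,0,0,0,0,0,230],
    [0,0,0,0,0,0,255],
    [0,0,0,0,0,0,255],
    [0,0,0,0,0,0,255],
  ],
  force=60,
)

```text
clock: 2.9
tcp_pos: [0.478, 0.2634, 0.0907]
orientation: [1.063, 2.956, 0.005]
contact_force: [-3.4, -2.4, 28.9]
grip_width: 0.0126
```

play_rows(
  increments=[
    [0,0,0,0,0,0,255],
    [0,0,0,0,0,0,255],
    [0,0,0,0,0,0,255],
  ],
)

```text
clock: 3.2
tcp_pos: [0.4779, 0.2632, 0.0909]
orientation: [1.063, 2.956, 0.005]
contact_force: [-0.4, -0.2, 1.1]
grip_width: 0.0129
```

```bash
python3 -c "
from h import *
plan([.477,.2633,.087],-16.5)"
```

```text
t 3.2 tcp [477.9 263.2  90.9] jawyaw 50.44 toolz [ 0.001  0.003 -1.   ] F [-0.4 -0.2  1.1] Mz [-0.09  0.09  0.02] w 0.0129 q [-0.75  0.45  0.16  2.   -0.11  0.7   0.37]
shift tool [ 0.8 -0.6  3.9] turn [ 0.002 -0.003  1.168]
```

play_rows(
  increments=[
    [0,0,0,0,0,0.1,255],
    [0,0,0,0,0,0.1,255],
    [0,0,0,0,0,0.1,255],
  ],
)

```text
clock: 3.5
tcp_pos: [0.4779, 0.2627, 0.0909]
orientation: [-1.505, -2.757, -0.004]
contact_force: [0.5, -0.3, 1.0]
grip_width: 0.0122
```

```bash
python3 -c "
from h import *
plan([.477,.2633,.091],-16.5)"
```

```text
t 3.5 tcp [477.9 262.7  90.9] jawyaw 32.74 toolz [ 0.001  0.003 -1.   ] F [ 0.5 -0.3  1. ] Mz [-0.25  0.14  0.06] w 0.0122 q [-0.81  0.45  0.24  2.   -0.17  0.7   0.11]
shift tool [ 1.  -0.5 -0.1] turn [ 0.001 -0.003  0.859]
```

```bash
python3 -c "
from bench import grab_frame
import cv2,numpy as np
f=grab_frame('wrist');a=f['color']
g=grab_frame('top')['color'][180:365,255:425]
s=grab_frame('scene')['color'][200:330,200:400]
cv2.imwrite('pics/w2.png',a)
cv2.imwrite('pics/t2.png',np.hstack([cv2.resize(g,(400,435)),cv2.resize(s,(400,435))]))"
```

```text
(no output)
```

View pics/w2.png

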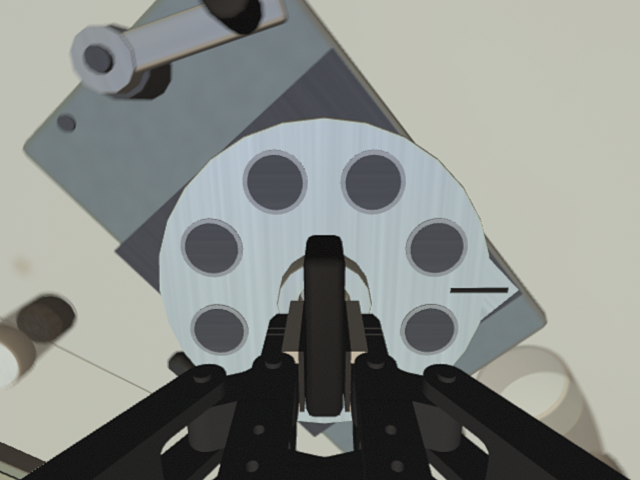

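View pics/t2.png

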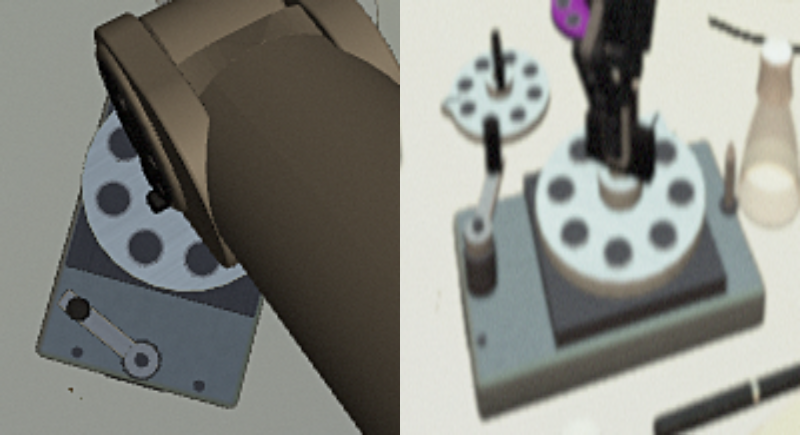

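The wrist view shows the pads on the bar (325,320) and the nose line horizontal at (480,290), so the carousel is following the gripper. I'll continue turning.

play_rows(
  increments=[
    [0,0,0,0,0,0.1,255],
    [0,0,0,0,0,0.1,255],
    [0,0,0,0,0,0.1,255],
    [0,0,0,0,0,0.1,255],
    [0,0,0,0,0,0.1,255],
  ],
)

```text
clock: 4.15
tcp_pos: [0.4774, 0.2625, 0.0909]
orientation: [-2.133, -2.304, -0.002]
contact_force: [-1.5, -0.9, 2.0]
grip_width: 0.0127
```

```bash
python3 -c "
from h import *
plan([.477,.2633,.091],-16.5)"
```

```text
t 4.15 tcp [477.4 262.5  90.9] jawyaw 4.4 toolz [-0.     0.002 -1.   ] F [-1.5 -0.9  2. ] Mz [-0.32  0.12  0.08] w 0.0127 q [-0.91  0.47  0.37  2.01 -0.26  0.71 -0.3 ]
shift tool [ 0.9 -0.3 -0.1] turn [-0.    -0.002  0.365]
```

play_rows(
  increments=[
    [0.5,0,0,0,0,0.1,255],
    [0,0,0,0,0,0.1,255],
    [0,0,0,0,0,0.1,255],
    [0,0,0,0,0,0.06,255],
    [0,0,0,0,0,0,255],
  ],
)

```text
clock: 4.65
tcp_pos: [0.4762, 0.2629, 0.09]
orientation: [-2.511, -1.885, 0.002]
contact_force: [-0.7, -0.7, -3.4]
grip_width: 0.0127
```

```bash
python3 -c "
from h import *
plan([.477,.2633,.091],-16.5)
from bench import grab_frame
import cv2
f=grab_frame('wrist');cv2.imwrite('pics/w3.png',f['color']);np.savez('pics/w3.npz',**f)"
```

```text
t 4.65 tcp [476.2 262.9  90. ] jawyaw -16.2 toolz [-0.002  0.001 -1.   ] F [-0.7 -0.7 -3.4] Mz [-0.01  0.03 -0.02] w 0.0127 q [-0.98  0.48  0.46  2.01 -0.32  0.72 -0.6 ]
shift tool [ 0.6  0.7 -1. ] turn [-0.002 -0.     0.005]
```

View pics/w3.png

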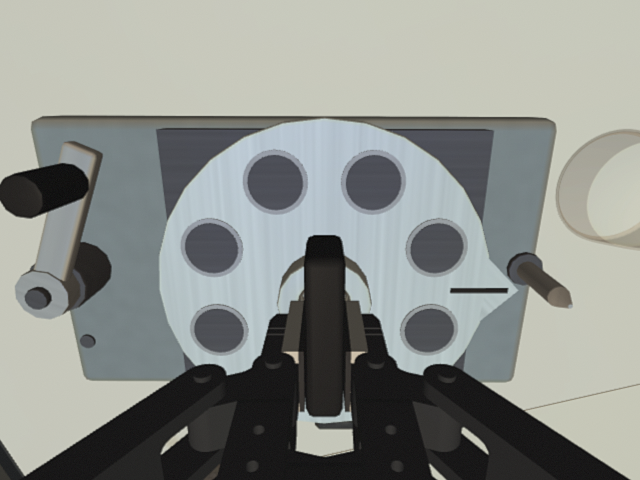

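Unit and nose line are both horizontal in the wrist view, and the force turned to -3.4 N, which suggests the carousel now hangs from the fingers. I'll let go.

play_rows(
  increments=[
    [0,0,0,0,0,0,120],
    [0,0,0,0,0,0,80],
    [0,0,0,0,0,0,80],
    [0,0,0,0,0,0,80],
    [0,0,0,0,0,0,80],
  ],
)

```text
clock: 5.2
tcp_pos: [0.4772, 0.2636, 0.0907]
orientation: [-2.503, -1.895, -0.002]
contact_force: [0.1, 0.1, 0.1]
grip_width: 0.059
```

```bash
python3 -c "
from h import *
plan([.477,.2633,.091],-16.5)
from bench import grab_frame
import cv2
f=grab_frame('wrist');cv2.imwrite('pics/w4.png',f['color']);
P=dep(f,0,0);g=dict(np.load('pics/w3.npz'));Q=dep(g,0,0)
for u,v in((370,140),(425,190),(325,260),(240,180)): print(np.round(P[v,u],4),np.round(Q[v,u],4))"
```

```text
t 5.2 tcp [477.2 263.6  90.7] jawyaw -15.73 toolz [-0.     0.002 -1.   ] F [0.1 0.1 0.1] Mz [-0.04 -0.02 -0.01] w 0.059 q [-0.98  0.48  0.46  2.01 -0.32  0.72 -0.59]
shift tool [-0.4 -0.1 -0.3] turn [-0.001 -0.002  0.013]
[0.5143 0.3239 0.0553] [0.5129 0.3238 0.0639]
[0.5322 0.297  0.0568] [0.5301 0.2976 0.063 ]
[0.486  0.2935 0.1006] [0.486  0.2953 0.1067]
[0.4559 0.3227 0.0556] [0.4577 0.3232 0.0645]
```

View pics/w4.png

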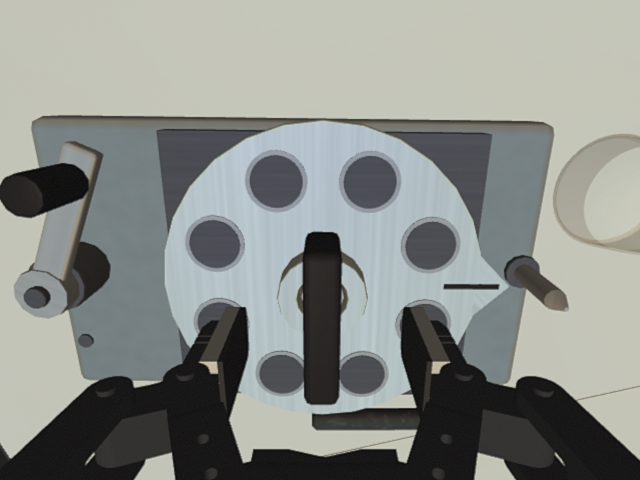

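The disc top fell from about 64 mm to 56 mm, so the carousel is home with its nose (495,287) at the post. Next I go up and over to the latch knob.

play_rows(
  increments=[
    [0,0,-25,0,0,0,80],
    [0,0,-30,0,0,0,80],
    [0,0,-20,0,0,0.1,80],
    [0,0,0,0,0,0.14,80],
    [0,0,0,0,0,0.14,80],
  ],
)

```text
clock: 5.75
tcp_pos: [0.4772, 0.2629, 0.1687]
orientation: [-2.823, -1.372, -0.0]
contact_force: [0.1, -0.3, -0.2]
grip_width: 0.0586
```

play_rows(
  increments=[
    [0,0,0,0,0,0.14,80],
    [0,0,0,0,0,0.14,80],
    [0,0,0,0,0,0.14,80],
    [0,0,0,0,0,0.14,80],
    [0,0,0,0,0,0.1,80],
  ],
)

```text
clock: 6.25
tcp_pos: [0.4775, 0.2632, 0.1698]
orientation: [-3.118, -0.338, -0.001]
contact_force: [0.6, -0.1, -0.5]
grip_width: 0.0584
```

```bash
python3 -c "
from h import *
plan([.3927,.3405,.15],-73)"
```

```text
t 6.25 tcp [477.5 263.2 169.8] jawyaw -77.62 toolz [ 0.     0.005 -1.   ] F [ 0.6 -0.1 -0.5] Mz [ 0.01 -0.03  0.  ] w 0.0584 q [-1.23  0.43  0.8   1.97 -0.39  0.9  -1.59]
shift tool [-66.3 -93.6  20.2] turn [-0.005 -0.001 -0.081]
```

play_rows(
  increments=[
    [-22,-31,0,0,0,0,80],
    [-22,-31,0,0,0,0,80],
    [-22,-31,0,0,0,0,80],
    [0,0,0,0,0,0,80],
  ],
)

```text
clock: 6.65
tcp_pos: [0.3919, 0.3419, 0.1703]
orientation: [-3.12, -0.328, -0.004]
contact_force: [-0.1, 0.5, 0.1]
grip_width: 0.0583
```

```bash
python3 -c "
from h import *
plan([.3927,.3405,.075],-73)
from bench import grab_frame
import cv2
f=grab_frame('wrist');cv2.imwrite('pics/w5.png',f['color'])
P=dep(f,0,0);m=(P[...,2]>.09)&(P[...,2]<.1)&(np.hypot(P[...,0]-.3927,P[...,1]-.3405)<.02)
q=P[m];print(len(q),q.mean(0) if len(q) else '')
f=grab_frame('top');np.savez('pics/top5.npz',**f);cv2.imwrite('pics/t5.png',f['color'])"
```

```text
t 6.65 tcp [391.9 341.9 170.3] jawyaw -78.0 toolz [ 0.002  0.005 -1.   ] F [-0.1  0.5  0.1] Mz [-0.02 -0.03  0.02] w 0.0583 q [-1.48  0.38  0.81  2.03 -0.36  0.87 -1.83]
shift tool [ 0.2  1.9 95.3] turn [-0.004 -0.003 -0.087]
612 [0.39296204 0.34227191 0.09562631]
```

View pics/w5.png

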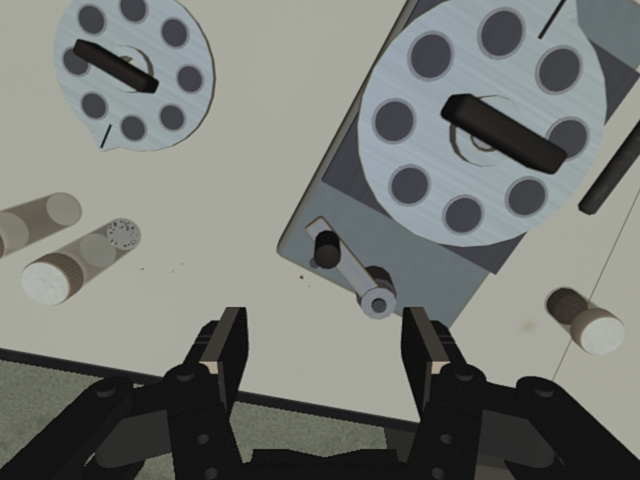

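play_rows(
  increments=[
    [0,1.5,28,0,0,0,80],
    [0,0,28,0,0,0,80],
    [0,0,22,0,0,0,80],
    [0,0,0,0,0,0,80],
  ],
)

```text
clock: 7.15
tcp_pos: [0.4014, 0.3344, 0.0923]
orientation: [-3.121, -0.31, -0.016]
contact_force: [-0.6, -1.0, 0.4]
grip_width: 0.0587
```

```bash
python3 -c "
from h import *
plan([.3927,.341,.083])"
```

```text
t 7.15 tcp [401.4 334.4  92.3] jawyaw -78.66 toolz [ 0.01   0.006 -1.   ] F [-0.6 -1.   0.4] Mz [-0.05  0.03  0.03] w 0.0587 q [-1.37  0.5   0.71  2.08 -0.49  0.72 -1.71]
shift tool [-7.4 -8.1  9.3] turn [-0.004 -0.011 -0.   ]
```

play_rows(
  increments=[
    [-7.4,-8,3,-0.004,-0.011,0,80],
    [0,0,5,0,0,0,80],
    [0,0,0,0,0,0,80],
  ],
)

```text
clock: 7.45
tcp_pos: [0.3947, 0.3403, 0.0859]
orientation: [-3.126, -0.304, -0.002]
contact_force: [-1.0, -0.0, -0.3]
grip_width: 0.0581
```

```bash
python3 -c "
from h import *
plan([.3927,.341,.083])"
```

```text
t 7.45 tcp [394.7 340.3  85.9] jawyaw -78.89 toolz [ 0.001  0.001 -1.   ] F [-1.  -0.  -0.3] Mz [-0.01 -0.02 -0.  ] w 0.0581 q [-1.37  0.51  0.7   2.08 -0.5   0.72 -1.73]
shift tool [-1.9 -1.1  2.9] turn [-0.001 -0.001 -0.   ]
```

play_rows(
  increments=[
    [-1.9,-1.1,2.5,0,0,0,150],
    [0,0,0,0,0,0,200],
    [0,0,0,0,0,0,230],
    [0,0,0,0,0,0,255],
    [0,0,0,0,0,0,255],
  ],
  force=25,
)

```text
clock: 7.95
tcp_pos: [0.3931, 0.3418, 0.0849]
orientation: [-3.124, -0.305, -0.005]
contact_force: [0.1, -0.3, -2.7]
grip_width: 0.0142
```

```bash
cat > arc.py <<'E'
from h import *
from bench import r
S=np.array([.477,.2633]);a=np.radians(-16.45);PV=S-.125*np.array([np.cos(a),np.sin(a)])
def arc(step):
    o=r.get_obs();p=o["tcp_pos"];d=p[:2]-PV;th=np.arctan2(d[1],d[0])
    print("lever",round(float(th-a),3),"rad r",round(float(np.linalg.norm(d))*1000,1))
    M=R.from_rotvec(o["orientation"]).as_matrix();q=p.copy();l=th
    for k in range(12):
        l2=l-step
        if l2<a: break
        n=np.append(PV+.055*np.array([np.cos(l2),np.sin(l2)]),p[2]);print(round(l2-a,2),np.round(M.T@(n-q)*1000,1));q=n;l=l2
E
python3 -c "
from h import *
plan([.3927,.341,.083])
from arc import *
arc(.15)"
```

```text
t 7.95 tcp [393.1 341.8  84.9] jawyaw -78.86 toolz [ 0.003  0.004 -1.   ] F [ 0.1 -0.3 -2.7] Mz [ 0.06 -0.14  0.03] w 0.0142 q [-1.38  0.51  0.7   2.08 -0.51  0.71 -1.73]
shift tool [-0.5  0.7  1.9] turn [-0.003 -0.003 -0.   ]
lever 1.162 rad r 56.1
1.01 [ 3.8  7.5 -0. ]
0.86 [ 3.6  7.4 -0. ]
0.71 [ 2.5  7.9 -0. ]
0.56 [ 1.3  8.1 -0. ]
0.41 [ 0.   8.2 -0. ]
0.26 [-1.2  8.2 -0. ]
0.11 [-2.4  7.9 -0. ]
```

Knob pinched, with the opening at 14 mm. I'll follow the arc.

play_rows(
  increments=[
    [3.8,7.5,0,0,0,0,255],
    [3.6,7.4,0,0,0,0,255],
    [2.5,7.9,0,0,0,0,255],
  ],
)

```text
clock: 8.25
tcp_pos: [0.4077, 0.3282, 0.0851]
orientation: [-3.114, -0.311, -0.011]
contact_force: [0.9, 5.8, -6.5]
grip_width: 0.0145
```

```bash
python3 -c "
from h import *
plan([.3927,.341,.083])
from arc import *
arc(.15)"
```

```text
t 8.25 tcp [407.7 328.2  85.1] jawyaw -78.59 toolz [ 0.006  0.012 -1.   ] F [ 0.9  5.8 -6.5] Mz [ 1.44 -0.04 -0.31] w 0.0145 q [-1.33  0.51  0.69  2.08 -0.51  0.7  -1.68]
shift tool [-12.2 -15.5   2.1] turn [-0.011 -0.008 -0.   ]
lever 0.814 rad r 58.6
0.66 [-1.3  9.1 -0.1]
0.51 [ 0.8  8.2 -0.1]
0.36 [-0.4  8.2 -0.1]
0.21 [-1.6  8.1 -0.1]
0.06 [-2.8  7.8 -0.1]
```

play_rows(
  increments=[
    [-1.3,9,0,-0.006,-0.005,0,255],
    [0.3,8.2,0,-0.003,0,0,255],
    [-0.5,8.2,0,0,0,0,255],
  ],
)

```text
clock: 8.55
tcp_pos: [0.4167, 0.3096, 0.0856]
orientation: [-3.115, -0.314, -0.026]
contact_force: [3.1, 6.2, -8.5]
grip_width: 0.0145
```

```bash
python3 -c "
from h import *
plan([.3927,.341,.083])
from arc import *
arc(.15)"
```

```text
t 8.55 tcp [416.7 309.6  85.6] jawyaw -78.48 toolz [ 0.015  0.013 -1.   ] F [ 3.1  6.2 -8.5] Mz [ 1.14 -0.49 -0.2 ] w 0.0145 q [-1.3   0.5   0.69  2.1  -0.51  0.69 -1.64]
shift tool [-17.3 -35.5   2.6] turn [-0.009 -0.017 -0.   ]
lever 0.468 rad r 60.6
0.32 [-6.4  8.1 -0.2]
0.17 [-2.   8.  -0.1]
0.02 [-3.2  7.6 -0.1]
```

play_rows(
  increments=[
    [-6.4,8,0,-0.009,-0.017,0,255],
    [-2.5,8,0,0,0,0,255],
    [-3,7,0,0,0,0,255],
  ],
)

```text
clock: 8.85
tcp_pos: [0.4164, 0.2883, 0.0862]
orientation: [-3.12, -0.314, -0.024]
contact_force: [-0.9, 5.0, -2.7]
grip_width: 0.0144
```

```bash
python3 -c "
from h import *
plan([.4099,.2831,.085])
from arc import *
arc(.1)"
```

```text
t 8.85 tcp [416.4 288.3  86.2] jawyaw -78.52 toolz [ 0.014  0.007 -1.   ] F [-0.9  5.  -2.7] Mz [ 1.17  0.3  -0.11] w 0.0144 q [-1.29  0.49  0.7   2.12 -0.49  0.68 -1.62]
shift tool [-7.4  3.8  1.1] turn [-0.004 -0.016 -0.   ]
lever 0.113 rad r 60.2
0.01 [-7.1  3.1 -0.1]
```

play_rows(
  increments=[
    [-5,5,0,0,-0.014,0,255],
    [-3,4,0,0,0,0,255],
    [0,0,0,0,0,0,255],
  ],
)

```text
clock: 9.15
tcp_pos: [0.4149, 0.2845, 0.0869]
orientation: [-3.112, -0.317, -0.021]
contact_force: [0.1, -1.4, -5.5]
grip_width: 0.0141
```

```bash
python3 -c "
from h import *
plan([.4099,.2831,.085])
from arc import *
arc(.1)
from bench import grab_frame
import cv2
f=grab_frame('wrist');cv2.imwrite('pics/w6.png',f['color'])"
```

```text
t 9.15 tcp [414.9 284.5  86.9] jawyaw -78.37 toolz [ 0.012  0.015 -1.   ] F [ 0.1 -1.4 -5.5] Mz [-0.29  0.1  -0.  ] w 0.0141 q [-1.28  0.48  0.7   2.13 -0.5   0.68 -1.61]
shift tool [-5.2  0.4  1.9] turn [-0.012 -0.015 -0.   ]
lever 0.047 rad r 59.5
```

View pics/w6.png

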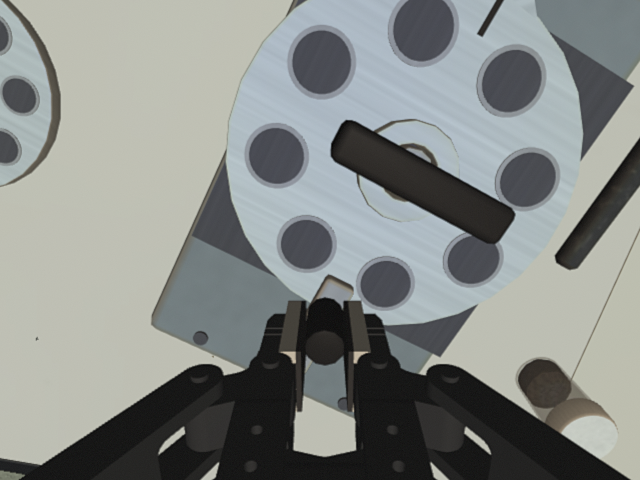

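play_rows(
  increments=[
    [-2,4,0,-0.01,-0.015,0,255],
    [-1,4,0,0,0,0,255],
    [-1,4,0,0,0,0,255],
  ],
)

```text
clock: 9.5
tcp_pos: [0.4146, 0.2839, 0.0872]
orientation: [-3.109, -0.326, -0.01]
contact_force: [3.0, 13.2, -14.9]
grip_width: 0.0145
```

```bash
python3 -c "
from h import *
plan([.4099,.2831,.085])
from arc import *
arc(.1)"
```

```text
t 9.5 tcp [414.6 283.9  87.2] jawyaw -78.02 toolz [ 0.005  0.016 -1.   ] F [  3.   13.2 -14.9] Mz [ 3.05 -0.7  -0.18] w 0.0145 q [-1.27  0.48  0.69  2.13 -0.5   0.68 -1.6 ]
shift tool [-4.8 -0.2  2.2] turn [-0.014 -0.008 -0.   ]
lever 0.036 rad r 59.4
```

play_rows(
  increments=[
    [-1,3,0,-0.01,0,0,255],
    [0,1,0,0,0,0,200],
    [0,0,0,0,0,0,150],
    [0,0,0,0,0,0,120],
    [0,0,0,0,0,0,110],
  ],
)

```text
clock: 10.0
tcp_pos: [0.4141, 0.281, 0.0874]
orientation: [-3.117, -0.329, -0.01]
contact_force: [-0.6, 1.2, 0.5]
grip_width: 0.0488
```

```bash
python3 -c "
from h import *
plan([.4099,.2831,.085])
from bench import grab_frame
import cv2
f=grab_frame('wrist');cv2.imwrite('pics/w7.png',f['color'])"
```

```text
t 10.0 tcp [414.1 281.   87.4] jawyaw -77.94 toolz [ 0.006  0.007 -1.   ] F [-0.6  1.2  0.5] Mz [ 0.01 -0.05 -0.01] w 0.0488 q [-1.27  0.48  0.7   2.13 -0.49  0.69 -1.6 ]
shift tool [-3.7 -3.   2.4] turn [-0.006 -0.007 -0.   ]
```

View pics/w7.png

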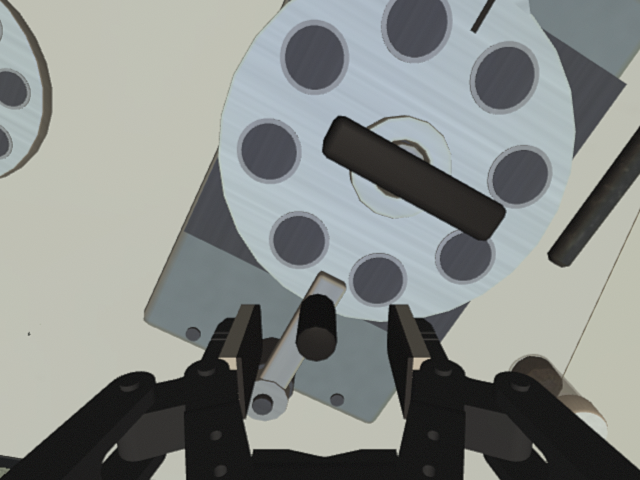

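Latch looks shut, with the knob at (317,330). I'll give it one confirming push with the trailing pad, then retreat.

play_rows(
  increments=[
    [-2,6,0,0,0,0,110],
    [0,6,0,0,0,0,110],
    [0,4,0,0,0,0,110],
  ],
)

```text
clock: 10.35
tcp_pos: [0.4149, 0.2666, 0.0875]
orientation: [-3.113, -0.33, -0.009]
contact_force: [-3.8, 18.9, -5.9]
grip_width: 0.0488
```

play_rows(
  increments=[
    [0,4,0,0,0,0,110],
    [0,4,0,0,0,0,110],
    [0,3,0,0,0,0,110],
  ],
)

```text
clock: 10.65
tcp_pos: [0.4148, 0.2672, 0.0874]
orientation: [-3.098, -0.343, -0.009]
contact_force: [-1.3, 8.9, -5.2]
grip_width: 0.0488
```

play_rows(
  increments=[
    [0,-7,0,0,0,0,90],
    [0,-7,0,0,0,0,90],
    [0,0,-10,0,0,0,90],
    [0,0,-30,0,0,0,90],
    [0,0,-40,0,0,0,90],
  ],
)

```text
clock: 11.15
tcp_pos: [0.409, 0.2759, 0.1669]
orientation: [-3.107, -0.341, 0.002]
contact_force: [0.5, 0.9, 0.5]
grip_width: 0.055
```

play_rows(
  increments=[
    [-10,-30,-30,0,0,0,90],
    [-10,-40,-10,0,0,0,90],
    [-10,-40,0,0,0,0,90],
    [-10,-40,0,0,0,0,90],
    [0,-40,0,0,0,0,90],
  ],
)

```text
clock: 11.65
tcp_pos: [0.3351, 0.4501, 0.2216]
orientation: [-3.103, -0.309, -0.009]
contact_force: [1.1, -0.5, -0.2]
grip_width: 0.0553
```

play_rows(
  increments=[
    [0,-40,0,0,0,0,90],
    [0,-40,0,0,0,0,90],
    [0,0,0,0,0,0,90],
    [0,0,0,0,0,0,90],
  ],
)

```text
clock: 12.05
tcp_pos: [0.3165, 0.5354, 0.226]
orientation: [-3.102, -0.318, -0.014]
contact_force: [0.0, -0.9, 0.4]
grip_width: 0.0551
```

```bash
python3 - <<'E'
from h import *
import m,cv2
from bench import grab_frame
plan([.4,.5,.2])
f=grab_frame('top');np.savez('pics/top8.npz',**f)
m.measure(f)
a=f['color'][180:365,255:425];s=grab_frame('scene')['color'][200:380,200:420]
cv2.imwrite('pics/t8.png',np.hstack([cv2.resize(a,(400,435)),cv2.resize(s,(400,435))]))
E
```

```text
t 12.05 tcp [316.5 535.4 226. ] jawyaw -78.29 toolz [ 0.007  0.025 -1.   ] F [ 0.  -0.9  0.4] Mz [-0.04 -0.02 -0.02] w 0.0551 q [-1.69  0.47  0.77  1.75 -0.38  1.05 -2.16]
shift tool [74.2 52.2 25.7] turn [-0.023 -0.012 -0.   ]
bar 356 c [477.5 263.7] mean [476.8 263.9] size [63.8 14.6] rectang 73.43 PCA long deg 73.59 z 0.1019Traceback (most recent call last):
  File "<stdin>", line 6, in <module>
  File "m.py", line 15, in measure
    n,l,st,ce=cv2.connectedComponentsWithStats(m2);k=1+np.argmax(st[1:,4])
                                                       ~~~~~~~~~^^^^^^^^^^
    return _wrapfunc(a, 'argmax', axis=axis, out=out, **kwds)
    return bound(*args, **kwds)
ValueError: attempt to get argmax of an empty sequence
```

```bash
python3 - <<'E'
from h import *
import cv2
from bench import grab_frame
f=dict(np.load('pics/top8.npz'));f0=dict(np.load('pics/top0.npz'));P=dep(f,0,0)
Z=P[...,2];m=(Z>.085)&(Z<.1)&(np.hypot(P[...,0]-.41,P[...,1]-.283)<.03)
k=P[m].mean(0);S=np.array([.4772,.2635]);a=np.radians(-16.45);PV=S-.125*np.array([np.cos(a),np.sin(a)])
d=k[:2]-PV;print("knob",k,"latch",np.arctan2(d[1],d[0])-a,np.linalg.norm(d))
a_=cv2.absdiff(f['color'][190:350,385:435],f0['color'][190:350,385:435]);print("bystander diff",a_.max(),a_.mean())
a=f['color'][180:365,255:425];s=grab_frame('scene')['color'][200:380,200:420]
cv2.imwrite('pics/t8.png',np.hstack([cv2.resize(a,(400,435)),cv2.resize(s,(400,435))]))
E
```

```text
knob [0.40997974 0.28313107 0.09607328] latch -0.0037804241550741247 0.05497254802372313
bystander diff 14 3.0570833333333334
```

View pics/t8.png

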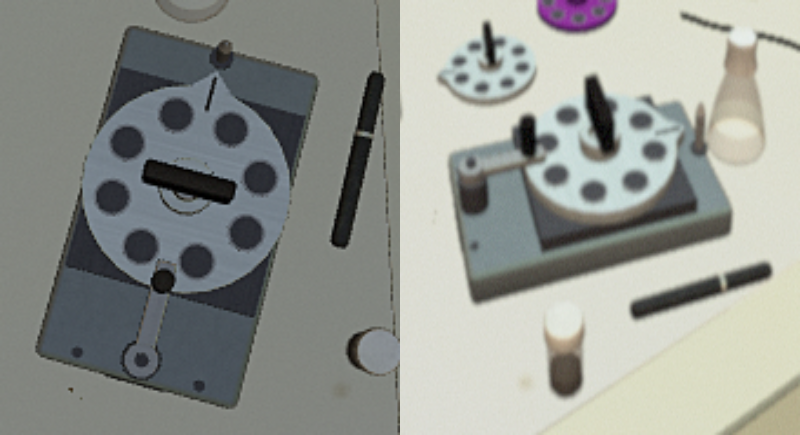

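The picture shows the nose (218,75) at the post and the lever over the rim, pointing at the spindle. The jar and marker haven't moved.

```bash
python3 -c "
from bench import r
print(r.hand_in())"
```

```text
the job is handed in; nothing more can be done
None
```

The carousel is home and the latch is shut over its rim. I handed the job in at about 12 s, with the gripper open and well clear of everything.

I pinched the handle bar, turned the carousel clockwise about 67° and let go, and it dropped in. I then pinched the latch knob, swung it shut, and gave it a confirming push.

**Last checks:**
- **Carousel height:** the bar top is at 102 mm, down from 110 mm, so it dropped the full 8 mm.
- **Carousel angle:** the bar reads 73.6°, which puts the nose along the unit axis (measured at about -16.4°) to within about 0.1°.
- **Latch:** the camera gives an angle of about 0.00 rad. The confirming push met a firm stop, peaking at about 19 N of force at the end of a move.
- **Jar and marker:** the image around them is unchanged apart from noise.

**What failed or disagreed:**
- **Gripper reading:** while I still held the knob, the arm's position suggested the latch was 0.04 rad short of shut. The knob was off-centre in the pads by then, so I trust the later camera reading of 0.00.
- **Contact force:** closing on the bar produced a reading of 29 N upward, which was down to about 1 N by the next reading. The cause is probably the fingertips touching the hub.
- **Measuring script:** one disc-height routine crashed on the final picture. I used the bar height from that same picture instead.

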